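Lift the yellow setting gauge out of its bored sleeve with the hook

TASK

Take the orange-handled hook from its blue stand and use it to draw the gauge with the yellow bail out of the deep sleeve, without touching the gauge with the gripper or the arm. Set it down gently, standing upright inside the wooden tray, unhook it, and hang the hook back in its stand.

Things in the scene. Friction and masses are not known exactly. Their poses are not given: they have to be found in the camera images.
- gauge: Gauge, 0.35 kg: steel disc 72 mm across, 16 thick, black top, with a yellow wire bail. It stands on the bore floor (10 mm above the bench) of a fixed steel sleeve, within 2 mm of the bore axis: outside 104 mm, bore 88, mouth 105 above the bench. The twin sleeve beside it, 120 mm off or more, holds a blue-bailed gauge: not wanted. Origin: centre of the disc's underside, z up.
- bail (a point): Underside of the crown of the gauge's yellow bail, 54 mm above the disc's underside, on its axis; axes as the gauge's. The bail, a rigid arch of 4 mm wire, stands in the y-z plane: its opening is 34 mm wide (y), 38 mm high at the crown and 27 at the sides. The hook passes through along x, from either side. Starts with x within 30 degrees of world x.
- hook: Hook tool, 0.15 kg. Origin: centre of the underside of its black guard (90 mm disc, z 0 to 6 mm); z up. Orange handle above: 30 mm in x, 22 in y (grip across y), z 6 to 61. Below: 6 mm shank on the z axis, lowest point z -93. At its foot the hook points along +x, its tip ending at x 24, z -77. It hangs in the stand, guard on the rim, hook inside, x within 30 degrees of world x.
- hook_seat (a point): Where a bail hangs on the hook: top of the level bar at the hook's foot, 8 mm ahead of the shank's axis (hook x) and 87 mm below the guard's underside; axes as the hook's. The bar, 6 mm thick, is level to 12 mm from the shank axis, then slopes up to the tip.
- stand: The hook's stand: a blue upright pot fixed to the bench, 82 mm outside, 74 mm inside, rim 105 mm above the bench, inner floor at 6 mm. Origin: centre of its underside; z up.
- tray: Shallow square wooden tray with a grey lining, fixed to the bench: 150 by 150 mm, 134 mm inside, walls 8 mm thick, rim 20 mm and lined inner floor 8 mm above the bench. Origin: centre of its underside; x and y along its sides, z up.

How it is judged:
By the outcome, as a careful person would: the job done as asked, in the order asked, and still so for the second after the job is handed in, with the robot touching nothing.
It also fails if it takes over 58 s, if anything falls off the work surface, if the arm or the gripper's body presses on something with over 40 N, if the wrist force passes 120 N, or if a joint passes its speed limit or range.

ROBOT

A 6-joint arm with a two-finger parallel gripper is mounted at the origin on the work surface. World frame = base frame: x ahead of the robot, y to its left, z up, the work surface at z = 0. Lengths are in m, angles in degrees, forces in N, time in s.
With the tool pointing down it reaches from about 0.275 to 0.875 m from the base axis. Payload 12.5 kg.
Tool frame: the origin (TCP) lies at the very end of the fingers, on their centre line; the grasp point (between the pads) lies behind it (grasp_offset is the z of the grasp point in the tool frame, in m); z points along the fingers, y is the direction in which the jaws open and shut (so a half turn about z gives the same grasp; the last joint's range is limited). The gripper opens to 85 mm and grips with 20 to 120 N. Pads are 22 mm wide; open, the fingers measure 114 mm over their backs; the gripper's body (76 mm by 85 mm) begins 54 mm behind the grasp point. The pads swing forward as they close: fully open they stand 13 mm farther back than shut.
Start: joints at [71.643, 20.094, 94.641, -0, 65.266, -4.847], TCP at [0.128, 0.535, 0.231] pointing down, gripper open.
Joint ranges: [-157.81, 157.81], [-45, 120.19], [0.68, 151.7], [-89.99, 269.99], [4.06, 180], [-164.3, 164.3]. Speed limits (degrees/s): [127.2, 127.2, 159.86, 180, 180, 180].

INTERFACE

Orientations are given as a 3x3 rotation matrix whose columns are the frame's x, y, z axes.
In Python, from station import sense, get_image, hand_in, grasp_offset gives the robot as it stands.
- The arm moves only by the shell command python3 -m inch 'ROWS' [FORCE]. ROWS is JSON, a list of rows, each a list of 7 numbers: the shift along the tool's x, y, z in mm, then the turn, a rotation vector about the tool's x, y, z in degrees, then the closure, from 0 (fully open) to 1 (shut). A call has 1 to 10 rows; each row is the pose to reach, as a shift and turn from the pose commanded when the call began, along the tool's axes at that moment; what a row does not reach only later rows make up. A row lasts 1/12 s, in which the tool goes at most 41.7 mm and 7.16 degrees, less where a joint would pass 70% of its speed; a pose out of reach is approached as far as the arm can. A call with a gripper value outside its range is refused whole. The fingers move at their own pace and stop on an object; FORCE is the grip in N (left out, the last holds). Time passes only in rows, so rows that repeat a pose let the fingers close. It gives the time, the measured TCP pose, the force and the opening at its end, in the units of the state.
- sense(): the state, without advancing time (a new reading comes with each control period).
- get_image(name): name is "scene" or "top"; returns a dict with "pixels" (400x640x3 uint8, blue, green, red), "mtx" (3x3 intrinsics, pixels), "k1" (the pictures are not rectified: a ray, as slopes to the right and down, at radius r is drawn at 1 + k1 r^2 times it, then the intrinsics apply), "extrinsics" (4x4, takes a point from world to camera coordinates). Camera axes: x right, y up, looking along -z (the intrinsics and any distortion apply to the point x, -y, -z); pixel columns grow to the right and rows downward; lengths in m; the calibration is good to about 2 mm. A picture is of the moment at which its call begins. There is no depth.
- hand_in(): hands the job in, once; it reports no verdict.
The state is a dict: "t": time; "qpos": joint angles; "dq": joint speeds; "tau": joint torques, N m; "position": TCP position; "ee_rot": TCP orientation; "ft_force": force on the tool from outside, world axes, zero at the start; "ft_torque": the same for the moment, N m; "finger_gap": finger opening in m.
Only numpy, scipy, OpenCV 4.12 (cv2) and the standard library are available. Lean on these libraries where they do the work, as an engineer would, in place of code of your own. Each camera call takes 0.05 s, during which the arm holds its last target.

## Working session

There is one attempt and no reset: what is moved stays moved. The work goes in short steps, Python scripts to look and compute and a shell command to move; the robot and the scene stay as the last step left them, time stands still between calls to the robot, and variables do not carry over. Pictures are saved under pics/ and viewed, and the job is handed in when it is done.

```bash
ls; mkdir -p pics; python3 - <<'E'
from station import sense,get_image,grasp_offset
import cv2,numpy as np
s=sense();print(s,grasp_offset)
for n in("scene","top"):
    d=get_image(n);cv2.imwrite(f"pics/{n}0.png",d["pixels"]);print(n,d["mtx"],d["k1"],d["extrinsics"])
E
```

```text
pics
{'t': 0.0, 'qpos': array([ 7.16426636e+01,  2.01249648e+01,  9.46779117e+01,  4.12135643e-04,
        6.52638445e+01, -4.84745945e+00]), 'dq': array([-0.02054753,  0.03134703,  0.07707566, -0.08311451, -0.00584806,
       -0.07118548]), 'tau': array([-1.51752229e-03, -5.06114137e+01, -2.91392899e+01, -2.15172540e-04,
        4.76038011e-03, -2.49738628e-05]), 'position': array([0.12835818, 0.5344719 , 0.23074604]), 'ee_rot': array([[-9.72328940e-01,  2.33615696e-01, -3.72950788e-04],
       [ 2.33615970e-01,  9.72328320e-01, -1.10318111e-03],
       [ 1.04910190e-04, -1.15978218e-03, -9.99999322e-01]]), 'ft_force': array([-0.07427186,  0.30651487,  0.79230608]), 'ft_torque': array([ 0.01739216, -0.01433066, -0.01556018]), 'finger_gap': 0.0851896450723609} -0.0187
scene [[468.12052848   0.         315.98140037]
 [  0.         468.12052848 195.69908528]
 [  0.           0.           1.        ]] -0.12267818624852062 [[ 0.48070764  0.8767936   0.01237477 -0.25576096]
 [-0.64365196  0.34323202  0.68403504  0.26983929]
 [ 0.59551013 -0.33678592  0.72934417 -1.46943665]
 [ 0.          0.          0.          1.        ]]
top [[411.69152918   0.         317.68491989]
 [  0.         411.69152918 201.41218056]
 [  0.           0.           1.        ]] 0.004498549736189745 [[ 0.03085309 -0.99950024  0.00688108 -0.02112018]
 [ 0.98438837  0.03157869  0.17315406 -0.54087337]
 [-0.17328482  0.00143132  0.98487071 -0.89012407]
 [ 0.          0.          0.          1.        ]]
```

View pics/scene0.png

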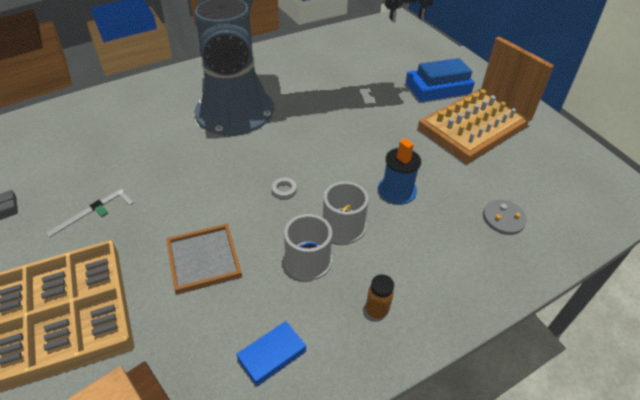

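View pics/top0.png

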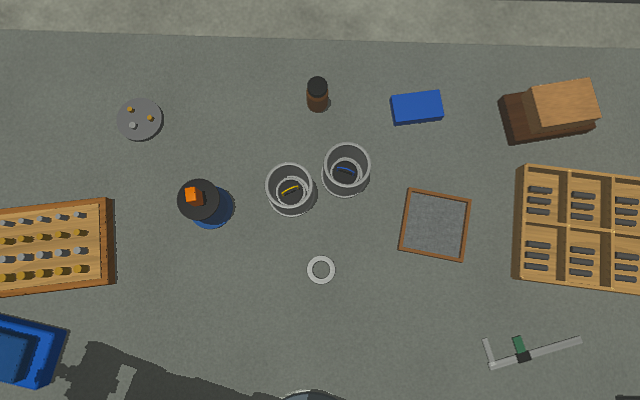

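The scene view shows the stand with orange handle at (402,165), the yellow-bail sleeve at (345,210), and the tray at (204,258). In the top view they are at (198,200), (289,188) and (435,225).

```bash
cat > h.py <<'E'
import numpy as np,cv2
from station import sense,get_image,grasp_offset
def proj(d,P):
    P=np.atleast_2d(P);E=d["extrinsics"];c=P@E[:3,:3].T+E[:3,3]
    s=np.c_[c[:,0]/-c[:,2],-c[:,1]/-c[:,2]];r2=(s**2).sum(1)
    s=s*(1+d["k1"]*r2)[:,None];K=d["mtx"]
    return np.c_[K[0,0]*s[:,0]+K[0,2],K[1,1]*s[:,1]+K[1,2]]
def ray(d,uv):
    uv=np.atleast_2d(np.float64(uv))
    s=cv2.undistortPoints(uv.reshape(-1,1,2),d["mtx"],np.array([d["k1"],0,0,0,0.])).reshape(-1,2)
    E=d["extrinsics"];R=E[:3,:3]
    v=np.c_[s[:,0],-s[:,1],-np.ones(len(s))]@R
    o=-R.T@E[:3,3];return o,v/np.linalg.norm(v,axis=1)[:,None]
def plane(d,uv,z):
    o,v=ray(d,uv);return o+v*((z-o[2])/v[:,2])[:,None]
def tri(rays):
    A=0;b=0
    for o,v in rays:
        M=np.eye(3)-np.outer(v,v);A=A+M;b=b+M@o
    p=np.linalg.solve(A,b);return p,[np.linalg.norm((np.eye(3)-np.outer(v,v))@(p-o)) for o,v in rays]
E
python3 - <<'E'
import cv2
def c(n,x,y,w,h,f,o):
    cv2.imwrite(o,cv2.resize(cv2.imread(n)[y:y+h,x:x+w],None,fx=f,fy=f,interpolation=cv2.INTER_NEAREST))
c("pics/top0.png",170,140,210,100,3.8,"pics/ct.png")
c("pics/scene0.png",280,130,150,110,5,"pics/cs.png")
E
```

```text
(no output)
```

View pics/ct.png

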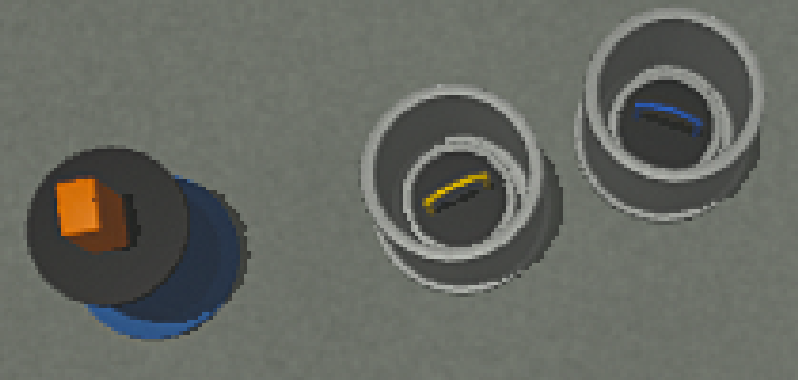

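View pics/cs.png

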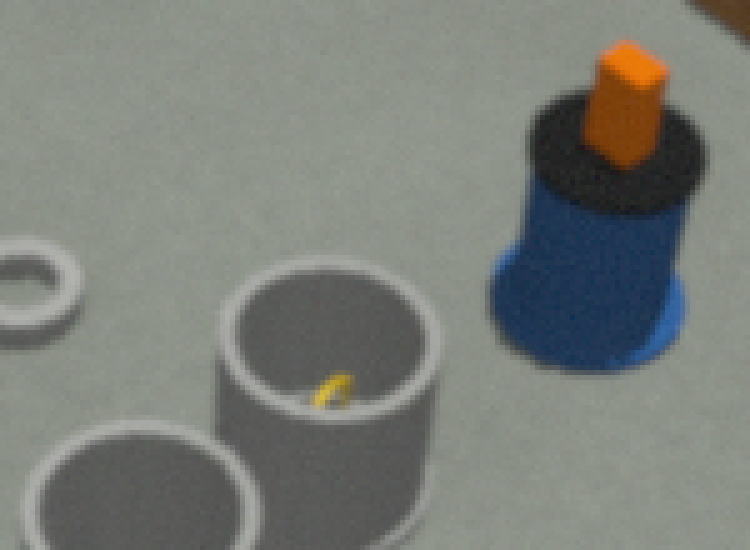

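```bash
python3 - <<'E'
from h import *
t=get_image("top");s=get_image("scene")
def comps(m,minA=10):
    n,l,st,c=cv2.connectedComponentsWithStats(m.astype(np.uint8));return [(l==i,st[i],c[i]) for i in range(1,n) if st[i][4]>=minA]
hs=cv2.cvtColor(t["pixels"],cv2.COLOR_BGR2HSV).astype(int);hs2=cv2.cvtColor(s["pixels"],cv2.COLOR_BGR2HSV).astype(int)
H,S,V=np.moveaxis(hs,2,0)
# handle top face
m=(H<16)&(S>200)&(V>190);m[:, :170]=0;m[:,230:]=0;m[:150]=0;m[250:]=0
for M,st,c in comps(m,20):
    cn=max(cv2.findContours(M.astype(np.uint8),0,1)[0],key=cv2.contourArea)
    box=cv2.boxPoints(cv2.minAreaRect(cn.astype(np.float32)))
    w=plane(t,box,.105+.061);cen=plane(t,[c],.166)[0]
    print("handle top",st,cen,w[:,:2].round(4).tolist())
    e=np.diff(np.r_[w,w[:1]],axis=0)[:,:2];print(np.linalg.norm(e,axis=1),np.degrees(np.arctan2(e[:,1],e[:,0])))
    # moments PCA
    ys,xs=np.nonzero(M);p=plane(t,np.c_[xs,ys],.166)[:,:2];C=np.cov(p.T);ww,vv=np.linalg.eigh(C);print("pca",np.sqrt(12*ww),np.degrees(np.arctan2(vv[1,1],vv[0,1])))
# guard: dark pixels+orange
m=(V<75)&(S<90)
m=m|((H<16)&(S>180));m[:,:170]=0;m[:,240:]=0;m[:160]=0;m[240:]=0
for M,st,c in comps(m,300): 
    cn=max(cv2.findContours(M.astype(np.uint8),0,1)[0],key=cv2.contourArea);w=plane(t,cn.reshape(-1,2),.111)
    (cx,cy),r=cv2.minEnclosingCircle((w[:,:2]*1000).astype(np.float32));print("guard",st,cx,cy,r)
    print(w[:,:2].min(0),w[:,:2].max(0), (w[:,:2].min(0)+w[:,:2].max(0))/2)
# yellow bail
for nm,d,hh,roi in(("top",t,hs,(250,160,330,220)),("scene",s,hs2,(320,190,370,230))):
    H,S,V=np.moveaxis(hh,2,0);m=(H>20)&(H<35)&(S>140)&(V>90)
    z=np.zeros_like(m);x0,y0,x1,y1=roi;z[y0:y1,x0:x1]=m[y0:y1,x0:x1]
    ys,xs=np.nonzero(z);print(nm,len(xs),sorted(zip(xs.tolist(),ys.tolist())))
# rims: bright pixels
H,S,V=np.moveaxis(hs,2,0)
m=(V>135)&(S<40)
for M,st,c in comps(m,60):print("bright",st,c)
# tray
m=(H>5)&(H<18)&(S>110);
for M,st,c in comps(m,200):print("brown",st,c)
E
```

```text
handle top [185 187  11  15 126] [0.52727762 0.25044698 0.166     ] [[0.5389, 0.2631], [0.5427, 0.2444], [0.5163, 0.2379], [0.5125, 0.2565]]
[0.01909648 0.02718316 0.01899172 0.02716292] [ -78.36560823 -166.10989702  101.56021255   14.11299992]
pca [0.01903896 0.02775536] -166.861756685965
guard [ 177  179   43   42 1276] 527.0150756835938 249.18292236328125 45.84499740600586
[0.48236174 0.20427005] [0.57083786 0.29443176] [0.5265998  0.24935091]
top 36 [(281, 193), (282, 192), (282, 193), (282, 194), (282, 195), (283, 191), (283, 192), (283, 195), (284, 191), (284, 192), (285, 190), (285, 191), (286, 189), (286, 190), (287, 189), (287, 190), (288, 188), (288, 189), (289, 188), (289, 189), (290, 187), (290, 188), (291, 187), (291, 188), (292, 187), (292, 188), (293, 186), (293, 187), (294, 186), (294, 187), (295, 186), (296, 186), (297, 185), (297, 186), (297, 187), (297, 188)]
scene 20 [(343, 209), (343, 210), (344, 207), (344, 208), (344, 209), (344, 210), (345, 206), (345, 207), (345, 208), (346, 206), (346, 207), (347, 205), (347, 206), (347, 207), (348, 205), (348, 206), (348, 2
[... 200 characters left out ...]
   6.94262295]
bright [194  28  18   8  61] [200.50819672  32.63934426]
bright [404  29  18  12  87] [412.65517241  35.02298851]
bright [324 142  47  46 490] [347.11020408 165.23673469]
bright [265 162  47  46 552] [289.7192029 185.6884058]
bright [321 167  33  31  68] [331.97058824 186.82352941]
bright [307 256  28  28 355] [320.49577465 269.38309859]
bright [530 337  50  21 118] [545.80508475 348.79661017]
bright [483 338  34  32 286] [497.91608392 358.25874126]
brown [ 503   78   99   63 4013] [553.76850237 108.59282332]
brown [184 186  20  20 293] [193.39931741 195.97952218]
brown [398 187  74  75 874] [434.9805492 224.3375286]
brown [   0  197  115  101 2509] [ 76.3284177  246.82064568]
```

```bash
python3 - <<'E'
from h import *
t=get_image("top");s=get_image("scene")
print("cams",ray(t,[[0,0]])[0],ray(s,[[0,0]])[0])
hs=cv2.cvtColor(t["pixels"],cv2.COLOR_BGR2HSV).astype(int);H,S,V=np.moveaxis(hs,2,0)
def circ(p):
    A=np.c_[2*p,np.ones(len(p))];x=np.linalg.lstsq(A,(p**2).sum(1),rcond=None)[0];return x[:2],np.sqrt(x[2]+x[:2]@x[:2])
n,l,st,c=cv2.connectedComponentsWithStats(((V>135)&(S<40)).astype(np.uint8))
for i in range(1,n):
    if st[i][4]>400 and 300>c[i][1]>100 and 230<c[i][0]<400:
        cn=max(cv2.findContours((l==i).astype(np.uint8),0,1)[0],key=cv2.contourArea).reshape(-1,2)
        # fit with outliers trimmed
        p=plane(t,cn,.105)[:,:2]
        for k in range(6):
            cc,r=circ(p);e=abs(np.hypot(*(p-cc).T)-r);p=p[e<max(.002,np.percentile(e,90) if k<4 else .002)]
        print("sleeve",cc,r,len(p))
# bail line top
ys,xs=np.nonzero((H>20)&(H<35)&(S>140)&(V>90)&(np.indices(H.shape)[1]>250)&(np.indices(H.shape)[1]<330)&(np.indices(H.shape)[0]>160)&(np.indices(H.shape)[0]<220))
for z in(.066,.055):
    for a in((282.,193.),(289.5,188.2),(297,186.5)):print(z,a,plane(t,[a],z)[0][:2])
# triangulate the crown: scene highest
# tray
m=((H>5)&(H<18)&(S>110)).astype(np.uint8);n,l,st,c=cv2.connectedComponentsWithStats(m)
i=[i for i in range(1,n) if 390<st[i][0]<405][0]
cn=max(cv2.findContours((l==i).astype(np.uint8),0,1)[0],key=cv2.contourArea)
b=cv2.boxPoints(cv2.minAreaRect(cn.astype(np.float32)));w=plane(t,b,.02);print("tray",b.tolist(),w[:,:2].round(4).tolist(),w.mean(0))
e=np.diff(w,axis=0);print(np.linalg.norm(e,axis=1),np.degrees(np.arctan2(e[:,1],e[:,0])))
E
python3 - <<'E'
import cv2
def c(n,x,y,w,h,f,o):
    cv2.imwrite(o,cv2.resize(cv2.imread(n)[y:y+h,x:x+w],None,fx=f,fy=f,interpolation=cv2.INTER_NEAREST))
c("pics/top0.png",262,160,56,56,10,"pics/ct2.png")
E
```

```text
cams [ 0.37883608 -0.0027555   0.97045688] [ 1.17169325 -0.36325349  0.89031052]
sleeve [ 0.61534949 -0.06466008] 0.049592376128725836 127
sleeve [0.56566646 0.06047709] 0.04958607584956005 130
0.066 (282.0, 193.0) [0.55451243 0.07631768]
0.066 (289.5, 188.2) [0.56601041 0.06002331]
0.066 (297, 186.5) [0.5704461  0.04337557]
0.055 (282.0, 193.0) [0.55664901 0.07727937]
0.055 (289.5, 188.2) [0.56828683 0.06078683]
0.055 (297, 186.5) [0.57277646 0.04393662]
tray [[395.8077392578125, 248.9615478515625], [408.3077392578125, 186.4615478515625], [474.65386962890625, 199.73077392578125], [462.15386962890625, 262.23077392578125]] [[0.4408, -0.1872], [0.5888, -0.217], [0.5619, -0.3728], [0.4154, -0.339]] [ 0.50172987 -0.27898761  0.02      ]
[0.15091371 0.1580887  0.15035634] [-11.40834965 -99.7843632  167.00975267]
```

View pics/ct2.png

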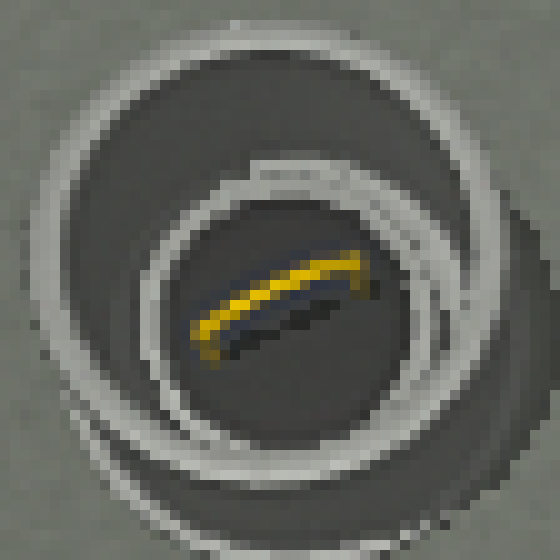

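```bash
cat >> h.py <<'E'
from scipy.spatial.transform import Rotation as Ro
def goto(p,yaw):
    """tool shift (mm) and turn (deg) to TCP p, pointing down, tool y at world angle yaw"""
    s=sense();R=s["ee_rot"];y=np.radians(yaw)
    Y=np.array([np.cos(y),np.sin(y),0]);Z=np.array([0,0,-1.]);T=np.c_[np.cross(Y,Z),Y,Z]
    sh=R.T@(np.array(p)-s["position"])*1000;rv=np.degrees(Ro.from_matrix(R.T@T).as_rotvec())
    print("t %.2f"%s["t"],"shift",sh.round(1),"turn",rv.round(2),"F",s["ft_force"].round(1),"gap",round(s["finger_gap"],4),"q",s["qpos"].round(0))
E
python3 -c "
from h import *
goto([.527,.2497,.215],103.5)"
```

```text
t 0.30 shift [-454.1 -184.    16.2] turn [-2.000e-02 -0.000e+00 -2.701e+01] F [ 0.1 -0.6 -0.7] gap 0.0849 q [72. 20. 95. -0. 65. -5.]
```

```bash
python3 -m inch '[[-20,-8,0,0,0,-2,0],[-55,-22,0,0,0,-5,0],[-95,-38,0,0,0,-9,0],[-133,-54,0,0,0,-13,0],[-171,-70,0,0,0,-17,0],[-209,-85,0,0,0,-20,0],[-247,-100,0,0,0,-23,0],[-285,-115,0,0,0,-25,0],[-323,-130,4,0,0,-27,0],[-360,-145,8,0,0,-27,0]]'; python3 -c "
from h import *
goto([.527,.2497,.2],103.5)"
```

```text
t: 1.13
position: [0.4463, 0.3082, 0.2235]
ee_rot: [[-0.972, -0.235, 0.001], [-0.235, 0.972, 0.0], [-0.001, 0.0, -1.0]]
ft_force: [1.3, 0.6, 0.0]
finger_gap: 0.0855
t 1.13 shift [-64.7 -75.8  23.5] turn [0.01 0.04 0.11] F [1.3 0.6 0. ] gap 0.0855 q [ 30.  20.  96.   0.  64. -74.]
```

```bash
python3 -m inch '[[-25,-30,5,0,0,0,0],[-45,-53,12,0,0,0,0],[-60,-70,18,0,0,0,0],[-65,-76,23,0,0,0,0],[-65,-76,23,0,0,0,0]]'; python3 - <<'E'
from h import *
goto([.527,.2497,.125],103.5)
for n in("scene","top"):cv2.imwrite(f"pics/{n}1.png",get_image(n)["pixels"])
a=cv2.imread("pics/scene1.png")[90:230,320:480];b=cv2.imread("pics/top1.png")[120:260,130:290]
cv2.imwrite("pics/m1.png",np.hstack([cv2.resize(x,(400,350)) for x in(a,b)]))
E
```

```text
t: 1.55
position: [0.5261, 0.2498, 0.199]
ee_rot: [[-0.973, -0.231, -0.002], [-0.231, 0.973, -0.001], [0.002, -0.0, -1.0]]
ft_force: [0.3, 1.1, 0.3]
finger_gap: 0.0852
t 1.55 shift [-1.  -0.3 74. ] turn [-0.02 -0.1  -0.13] F [0.3 1.1 0.3] gap 0.0852 q [ 21.  25.  92.  -0.  63. -83.]
```

View pics/m1.png

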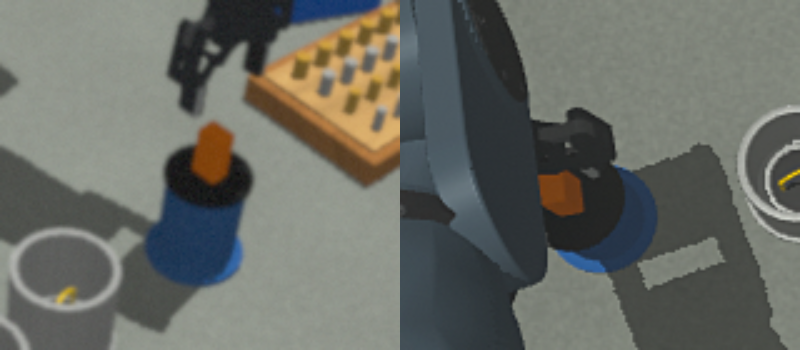

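```bash
python3 - <<'E'
from h import *
t=get_image("top");s=get_image("scene");S=sense();R=S["ee_rot"];p=S["position"]
for d,o,k in((t,(130,120),(2.5,2.5)),(s,(320,90),(2.5,2.5))):
    P=[p+R@np.array([0,a,b]) for a in(-.045,.045) for b in(-.013,-.06)]+[p]
    print(((proj(d,P)-o)*k).round(0).tolist())
    print("handle",((proj(d,[[.527,.2497,.166]])-o)*k).round(0))
E
```

```text
[[188.0, 164.0], [170.0, 150.0], [68.0, 188.0], [43.0, 175.0], [133.0, 179.0]]
handle [[150. 185.]]
[[194.0, 108.0], [201.0, 67.0], [255.0, 69.0], [264.0, 28.0], [223.0, 99.0]]
handle [[217. 129.]]
```

```bash
python3 - <<'E'
from h import *
t=get_image("top");s=get_image("scene")
print(proj(s,[[.527,.2497,.166],[.527,.2497,.111]]),proj(t,[[.527,.2497,.166]]))
im=cv2.imread("pics/scene0.png");hs=cv2.cvtColor(im,cv2.COLOR_BGR2HSV).astype(int)
m=(hs[...,0]<16)&(hs[...,1]>180)&(hs[...,2]>205);m[:,:390]=0;m[:,425:]=0;m[:130]=0;m[180:]=0
ys,xs=np.nonzero(m);print(len(xs),xs.mean(),ys.mean())
print(plane(s,[[xs.mean(),ys.mean()]],.166))
for o in((345.5,210.5),):pass
# sleeve rim in scene
E
```

```text
[[406.86491304 141.68766397]
 [403.55299966 158.6144983 ]] [[190.08697666 194.09358588]]
54 406.48148148148147 142.53703703703704
[[0.52912648 0.24697483 0.166     ]]
```

```bash
python3 -m inch '[[-1,0,15,0,0,0,0],[-1,0,40,0,0,0,0],[-1,0,62,0,0,0,0],[-1,0,73,0,0,0,0],[-1,0,73,0,0,0,0.4],[-1,0,73,0,0,0,0.9],[-1,0,73,0,0,0,0.9],[-1,0,73,0,0,0,0.9],[-1,0,73,0,0,0,0.9],[-1,0,73,0,0,0,0.9]]' 60; python3 - <<'E'
from h import *
goto([.527,.2497,.125],103.5)
E
```

```text
t: 2.68
position: [0.5271, 0.2514, 0.1285]
ee_rot: [[-0.972, -0.233, 0.002], [-0.233, 0.972, 0.001], [-0.002, 0.0, -1.0]]
ft_force: [-1.1, 0.1, 6.3]
finger_gap: 0.0217
t 2.68 shift [ 0.5 -1.7  3.5] turn [ 0.02  0.11 -0.02] F [-1.1  0.1  6.3] gap 0.0217 q [ 21.  30.  95.   0.  55. -83.]
```

```bash
python3 -m inch '[[0,0,-8,0,0,0,0.9],[0,0,-25,0,0,0,0.9],[0,0,-50,0,0,0,0.9],[0,0,-80,0,0,0,0.9],[0,0,-105,0,0,0,0.9],[0,0,-118,0,0,0,0.9],[0,0,-118,0,0,0,0.9]]'; python3 - <<'E'
from h import *
goto([.527,.2497,.24],103.5)
for n in("scene","top"):cv2.imwrite(f"pics/{n}2.png",get_image(n)["pixels"])
a=cv2.imread("pics/scene2.png")[60:220,320:480];b=cv2.imread("pics/top2.png")[120:280,130:290]
cv2.imwrite("pics/m2.png",np.hstack([cv2.resize(x,(400,400)) for x in(a,b)]))
E
```

```text
t: 3.27
position: [0.5276, 0.2516, 0.249]
ee_rot: [[-0.972, -0.233, 0.005], [-0.233, 0.972, 0.002], [-0.005, 0.001, -1.0]]
ft_force: [0.2, 0.4, -1.0]
finger_gap: 0.0217
t 3.27 shift [ 1.  -1.7  9. ] turn [ 0.04  0.31 -0.01] F [ 0.2  0.4 -1. ] gap 0.0217 q [ 21.  23.  88.  -0.  69. -83.]
```

View pics/m2.png

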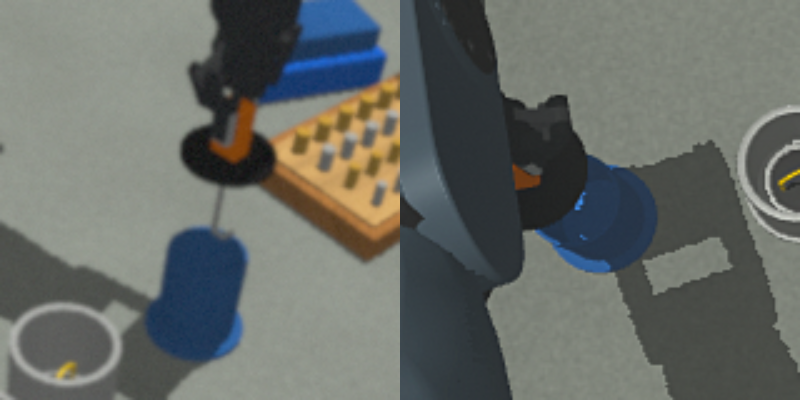

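```bash
python3 - <<'E'
from h import *
s=get_image("scene");S=sense();im=s["pixels"];hs=cv2.cvtColor(im,cv2.COLOR_BGR2HSV).astype(int)
p=S["position"];R=S["ee_rot"];g=p+R@np.array([0,0,.0175])  # guard top
m=(hs[...,2]<60);m[:105]=0;m[140:]=0;m[:,:385]=0;m[:,435:]=0
cn=max(cv2.findContours(m.astype(np.uint8),0,1)[0],key=cv2.contourArea).reshape(-1,2);w=plane(s,cn,g[2])
# keep points whose image is lower half/front & sides
w=w[cn[:,1]>118][:,:2]
for k in range(5):
    A=np.c_[2*w,np.ones(len(w))];x=np.linalg.lstsq(A,(w**2).sum(1),rcond=None)[0];c=x[:2];r=np.sqrt(x[2]+c@c);e=abs(np.hypot(*(w-c).T)-r);w=w[e<=max(.003,0)]
print(c,r,len(w),p[:2])
print("pred guard c",proj(s,[g]))
E
```

```text
[0.5356655  0.24031306] 0.03456342746414362 26 [0.52600497 0.25092482]
pred guard c [[410.91226844 121.21000786]]
```

```bash
python3 - <<'E'
from h import *
t=get_image("top");s=get_image("scene")
y=np.radians(25);Y=np.array([-np.sin(y),np.cos(y)])
c=np.array([.5655,.0605])
P=[np.r_[c+Y*a,z] for a,z in((0,.066),(.017,.056),(-.017,.056))]
print(proj(t,P),proj(s,P))
E
```

```text
[[289.27773718 188.41611508]
 [282.60528675 192.211395  ]
 [296.47028373 186.43147528]] [[345.59686064 207.65419793]
 [349.29306381 206.19294645]
 [341.33681955 214.78556554]]
```

```bash
python3 - <<'E'
from h import *
goto([.5365,.047,.245],115)
E
```

```text
t 3.52 shift [  37.3 -200.8   -1. ] turn [ -0.    -0.14 -11.51] F [-0.2 -0.7 -3.2] gap 0.0213 q [ 21.  23.  89.   0.  69. -83.]
```

```bash
python3 -m inch '[[2,-10,0,0,0,-1,0.9],[6,-32,0,0,0,-3,0.9],[11,-60,0,0,0,-5,0.9],[17,-90,0,0,0,-7,0.9],[23,-122,0,0,0,-9,0.9],[29,-153,0,0,0,-11,0.9],[33,-178,0,0,0,-11.5,0.9],[36,-194,0,0,0,-11.5,0.9],[37,-201,0,0,0,-11.5,0.9],[37,-201,0,0,0,-11.5,0.9]]'; python3 - <<'E'
from h import *
goto([.5365,.047,.1535],115)
for n in("scene","top"):cv2.imwrite(f"pics/{n}3.png",get_image(n)["pixels"])
a=cv2.imread("pics/scene3.png")[90:250,260:420];b=cv2.imread("pics/top3.png")[120:280,210:370]
cv2.imwrite("pics/m3.png",np.hstack([cv2.resize(x,(400,400)) for x in(a,b)]))
E
```

```text
t: 4.35
position: [0.5373, 0.0461, 0.2445]
ee_rot: [[-0.907, -0.421, -0.001], [-0.421, 0.907, -0.0], [0.001, 0.0, -1.0]]
ft_force: [-0.4, -0.2, -1.5]
finger_gap: 0.0215
t 4.35 shift [ 0.2  1.1 91. ] turn [ 0.03 -0.07 -0.11] F [-0.4 -0.2 -1.5] gap 0.0215 q [  -0.   18.   95.   -0.   67. -115.]
```

View pics/m3.png

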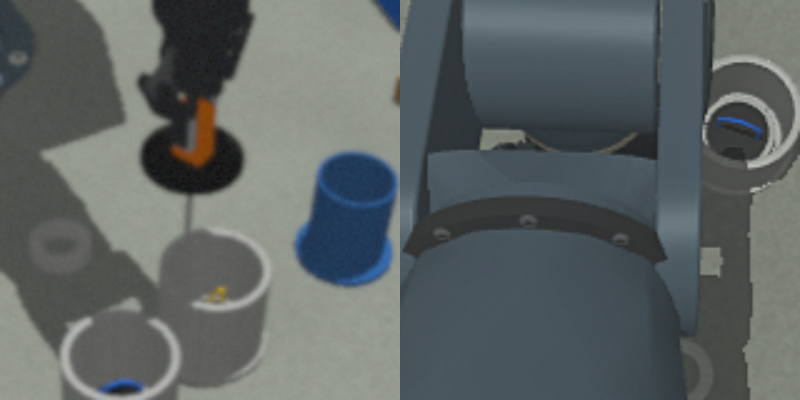

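```bash
python3 - <<'E'
from h import *
s=get_image("scene");S=sense();p=S["position"];R=S["ee_rot"];hx=-R[:,0];hz=np.array([0,0,1.])
g=p-hz*.0235
P=[g,g-hz*.093,g+hx*.024-hz*.077,g+hx*.008-.087*hz,[.5657,.0605,.105],[.5215,.0605,.105],[.5655,.0605,.066]]
print(((proj(s,P)-[260,90])*2.5).round(0))
im=cv2.resize(s["pixels"][140:230,300:390],None,fx=6,fy=6,interpolation=cv2.INTER_CUBIC);cv2.imwrite("pics/z3.png",im)
E
```

```text
[[195. 157.]
 [190. 233.]
 [213. 232.]
 [198. 232.]
 [217. 266.]
 [192. 236.]
 [214. 294.]]
```

View pics/z3.png

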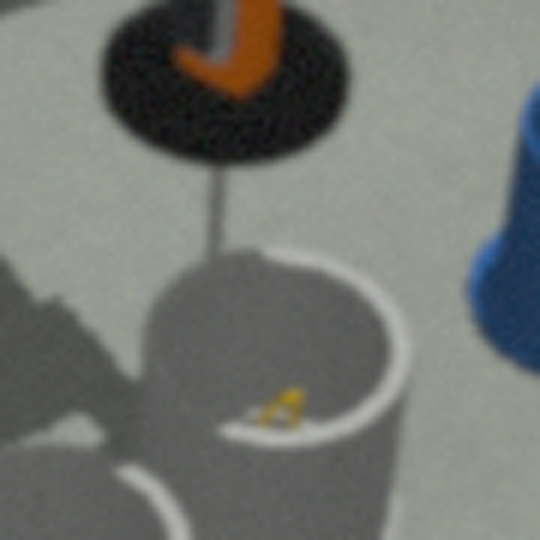

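```bash
python3 -m inch '[[0,1,6,0,0,0,0.9],[0,1,18,0,0,0,0.9],[0,1,32,0,0,0,0.9],[0,1,46,0,0,0,0.9],[0,1,58,0,0,0,0.9],[0,1,68,0,0,0,0.9],[0,1,77,0,0,0,0.9],[0,1,84,0,0,0,0.9],[0,1,89,0,0,0,0.9],[0,1,91,0,0,0,0.9]]'; python3 - <<'E'
from h import *
goto([.5365,.047,.1535],115)
s=get_image("scene");cv2.imwrite("pics/z4.png",cv2.resize(s["pixels"][140:230,300:390],None,fx=6,fy=6,interpolation=cv2.INTER_CUBIC))
S=sense();p=S["position"];R=S["ee_rot"];hx=-R[:,0];hz=np.array([0,0,1.])
g=p-hz*.0235
P=[g,g-hz*.093,g+hx*.024-hz*.077,g+hx*.008-.087*hz,[.5655,.0605,.066]]
print(((proj(s,P)-[300,140])*6).round(0))
E
```

```text
t: 5.33
position: [0.5369, 0.0481, 0.1536]
ee_rot: [[-0.906, -0.423, -0.001], [-0.423, 0.906, -0.0], [0.001, 0.0, -1.0]]
ft_force: [-1.0, 0.2, -1.8]
finger_gap: 0.0215
t 5.33 shift [ 0.8 -0.9  0.1] turn [ 0.01 -0.03  0.  ] F [-1.   0.2 -1.8] gap 0.0215 q [   0.   24.  100.   -0.   55. -115.]
[[217. 256.]
 [207. 417.]
 [258. 418.]
 [224. 417.]
 [274. 406.]]
```

View pics/z4.png

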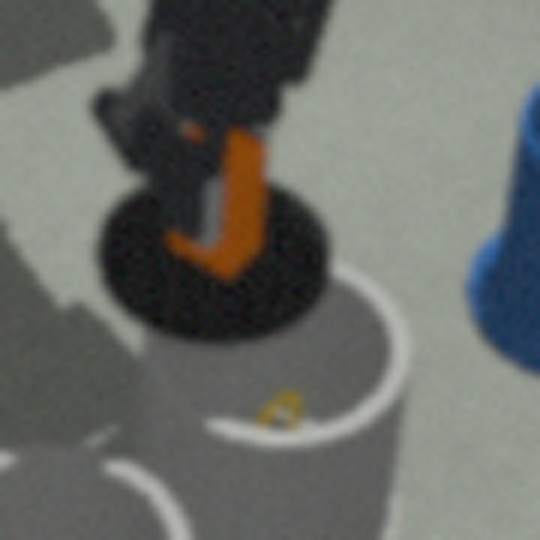

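```bash
python3 -m inch '[[-3,0,0,0,0,0,0.9],[-7,0,0,0,0,0,0.9],[-11,0,0,0,0,0,0.9],[-15,0,0,0,0,0,0.9],[-19,0,0,0,0,0,0.9],[-22,0,0,0,0,0,0.9],[-24,0,0,0,0,0,0.9],[-24,0,0,0,0,0,0.9]]'; python3 - <<'E'
from h import *
goto([.5583,.0571,.1535],115)
E
```

```text
t: 6.05
position: [0.5591, 0.0583, 0.1543]
ee_rot: [[-0.906, -0.423, 0.0], [-0.423, 0.906, -0.0], [-0.0, -0.0, -1.0]]
ft_force: [-0.2, 0.4, -1.3]
finger_gap: 0.0216
t 6.05 shift [ 1.2 -0.8  0.8] turn [-0.    0.01 -0.  ] F [-0.2  0.4 -1.3] gap 0.0216 q [   1.   27.   97.   -0.   56. -114.]
```

```bash
python3 -m inch '[[0,0,-4,0,0,0,0.9],[0,0,-9,0,0,0,0.9],[0,0,-13,0,0,0,0.9],[0,0,-16,0,0,0,0.9],[0,0,-19,0,0,0,0.9],[0,0,-22,0,0,0,0.9],[0,0,-26,0,0,0,0.9],[0,0,-31,0,0,0,0.9],[0,0,-36,0,0,0,0.9],[0,0,-40,0,0,0,0.9]]'; python3 - <<'E'
from h import *
goto([.5583,.0571,.29],115)
for i in range(3):get_image("top");print(sense()["ft_force"])
s=get_image("scene");cv2.imwrite("pics/z5.png",cv2.resize(s["pixels"][110:230,300:420],None,fx=5,fy=5,interpolation=cv2.INTER_CUBIC))
E
```

```text
t: 6.88
position: [0.5587, 0.0581, 0.1948]
ee_rot: [[-0.906, -0.422, -0.0], [-0.422, 0.906, 0.0], [0.0, 0.0, -1.0]]
ft_force: [0.2, -0.0, -5.3]
finger_gap: 0.0216
t 6.88 shift [  0.8  -0.7 -95.2] turn [ 0.   -0.   -0.01] F [ 0.2 -0.  -5.3] gap 0.0216 q [   1.   24.   95.    0.   61. -114.]
[ 1.19083388 -0.05826357 -4.30510682]
[-0.37660205 -0.55051743 -5.89889106]
[-0.71871749  0.73452489 -6.27575079]
```

View pics/z5.png

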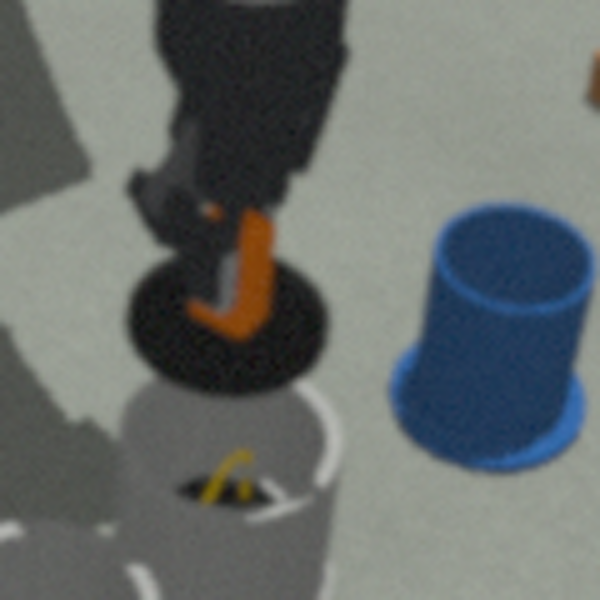

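```bash
python3 -m inch '[[0,1,-3,0,0,0,0.9],[0,1,-9,0,0,0,0.9],[0,1,-18,0,0,0,0.9],[0,1,-29,0,0,0,0.9],[0,0,-41,0,0,0,0.9],[0,0,-54,0,0,0,0.9],[0,0,-68,0,0,0,0.9],[0,0,-81,0,0,0,0.9],[0,0,-92,0,0,0,0.9],[0,0,-101,0,0,0,0.9]]'; python3 -m inch '[[0,0,-4,0,0,0,0.9],[0,0,-6,0,0,0,0.9],[0,0,-6,0,0,0,0.9],[0,0,-6,0,0,0,0.9]]'; python3 - <<'E'
from h import *
goto([.5,-.28,.3],100)
s=get_image("scene");cv2.imwrite("pics/z6.png",cv2.resize(s["pixels"][80:230,280:430],None,fx=4,fy=4,interpolation=cv2.INTER_CUBIC))
E
```

```text
t: 7.92
position: [0.559, 0.0581, 0.2972]
ee_rot: [[-0.906, -0.422, 0.002], [-0.422, 0.906, -0.0], [-0.001, -0.001, -1.0]]
ft_force: [-0.4, 0.2, -5.4]
finger_gap: 0.0213
t: 8.25
position: [0.5586, 0.0581, 0.3007]
ee_rot: [[-0.906, -0.422, -0.001], [-0.422, 0.906, -0.0], [0.001, 0.0, -1.0]]
ft_force: [-0.2, 0.5, -6.5]
finger_gap: 0.0215
t 8.25 shift [ 195.9 -281.8    0.8] turn [ 1.000e-02 -5.000e-02  1.499e+01] F [-0.2  0.5 -6.5] gap 0.0215 q [   1.   18.   88.   -0.   74. -114.]
```

View pics/z6.png

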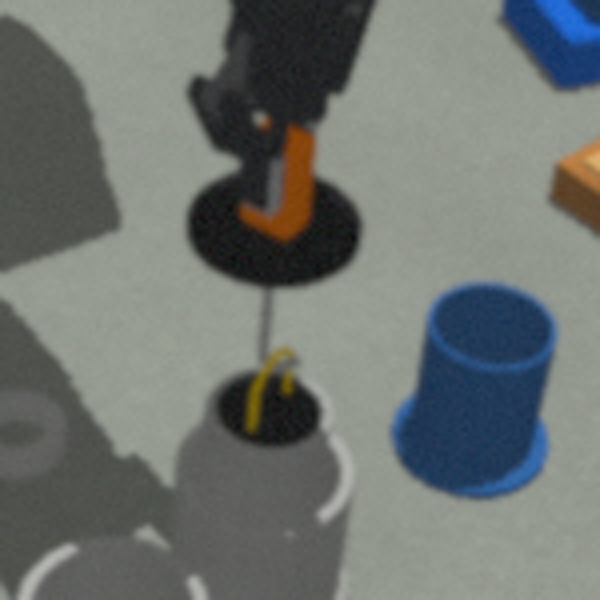

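```bash
python3 -m inch '[[2,-2,0,0,0,0.5,0.9],[6,-8,0,0,0,1,0.9],[12,-17,0,0,0,2,0.9],[21,-30,0,0,0,3,0.9],[31,-44,0,0,0,4,0.9],[42,-61,0,0,0,5,0.9],[54,-77,0,0,0,6,0.9],[65,-94,0,0,0,7,0.9],[77,-110,0,0,0,8,0.9],[88,-126,0,0,0,9,0.9]]'; python3 - <<'E'
from h import *
goto([.494,-.281,.3],100)
E
```

```text
t: 9.13
position: [0.5315, -0.0952, 0.3013]
ee_rot: [[-0.962, -0.273, -0.0], [-0.273, 0.962, -0.0], [0.0, -0.0, -1.0]]
ft_force: [0.4, 0.3, -5.2]
finger_gap: 0.0211
t 9.13 shift [  86.8 -168.5    1.3] turn [-0.01 -0.01  5.85] F [ 0.4  0.3 -5.2] gap 0.0211 q [ -15.   15.   91.   -0.   74. -121.]
```

```bash
python3 -m inch '[[9,-17,0,0,0,1,0.9],[18,-35,0,0,0,2,0.9],[27,-53,0,0,0,3,0.9],[36,-71,0,0,0,4,0.9],[45,-88,0,0,0,5,0.9],[54,-104,0,0,0,6,0.9],[62,-119,0,0,0,6,0.9],[69,-132,0,0,0,6,0.9],[75,-144,0,0,0,6,0.9],[80,-154,0,0,0,6,0.9]]'; python3 -m inch '[[3,-6,0,0,0,0,0.9],[5,-10,0,0,0,0,0.9],[6,-13,0,0,0,0,0.9],[7,-14,0,0,0,0,0.9],[7,-14,0,0,0,0,0.9]]'; python3 - <<'E'
from h import *
goto([.494,-.281,.2],100)
for n in("scene","top"):cv2.imwrite(f"pics/{n}7.png",get_image(n)["pixels"])
a=cv2.imread("pics/scene7.png")[120:300,140:320];b=cv2.imread("pics/top7.png")[130:310,350:530]
cv2.imwrite("pics/m7.png",np.hstack([cv2.resize(x,(400,400)) for x in(a,b)]))
E
```

```text
t: 9.97
position: [0.497, -0.2649, 0.3012]
ee_rot: [[-0.985, -0.172, -0.0], [-0.172, 0.985, -0.0], [0.0, -0.0, -1.0]]
ft_force: [0.5, -0.3, -5.5]
finger_gap: 0.0216
t: 10.38
position: [0.4933, -0.2781, 0.3013]
ee_rot: [[-0.985, -0.174, -0.0], [-0.174, 0.985, 0.0], [0.0, 0.0, -1.0]]
ft_force: [-0.8, 0.5, -5.3]
finger_gap: 0.0215
t 10.38 shift [ -0.2  -3.  101.3] turn [ 0.01 -0.    0.  ] F [-0.8  0.5 -5.3] gap 0.0215 q [ -34.   18.   87.    0.   75. -134.]
```

View pics/m7.png

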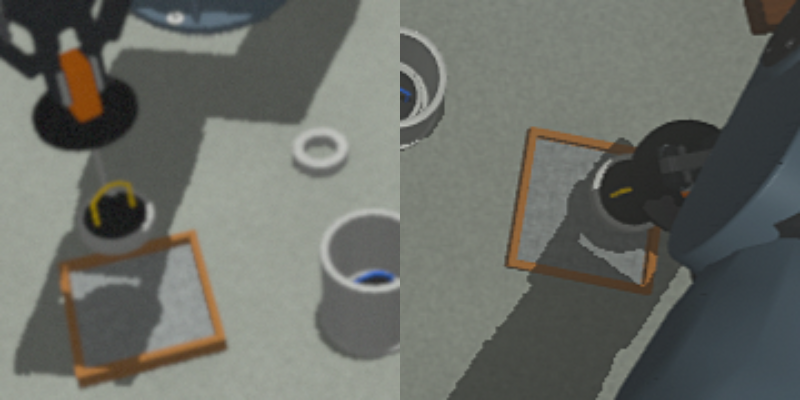

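```bash
python3 -m inch '[[0,-1,4,0,0,0,0.9],[0,-2,13,0,0,0,0.9],[0,-3,26,0,0,0,0.9],[0,-3,41,0,0,0,0.9],[0,-3,57,0,0,0,0.9],[0,-3,73,0,0,0,0.9],[0,-3,88,0,0,0,0.9],[0,-3,100,0,0,0,0.9],[0,-3,107,0,0,0,0.9],[0,-3,110,0,0,0,0.9]]';python3 -m inch '[[0,0,2,0,0,0,0.9],[0,0,4,0,0,0,0.9],[0,0,6,0,0,0,0.9],[0,0,7,0,0,0,0.9],[0,0,8,0,0,0,0.9],[0,0,9,0,0,0,0.9],[0,0,10,0,0,0,0.9],[0,0,11,0,0,0,0.9],[0,0,12,0,0,0,0.9],[0,0,13,0,0,0,0.9]]'; python3 - <<'E'
from h import *
goto([.494,-.281,.1725],100)
for n in("scene","top"):cv2.imwrite(f"pics/{n}8.png",get_image(n)["pixels"])
a=cv2.imread("pics/scene8.png")[170:310,140:280];b=cv2.imread("pics/top8.png")[130:310,350:530]
cv2.imwrite("pics/m8.png",np.hstack([cv2.resize(x,(400,400)) for x in(a,b)]))
E
```

```text
t: 11.32
position: [0.4933, -0.2809, 0.1897]
ee_rot: [[-0.985, -0.174, -0.002], [-0.174, 0.985, 0.001], [0.002, 0.002, -1.0]]
ft_force: [-0.8, -0.4, -6.2]
finger_gap: 0.0213
t: 12.15
position: [0.4938, -0.2813, 0.1782]
ee_rot: [[-0.985, -0.173, 0.0], [-0.173, 0.985, -0.0], [-0.0, -0.0, -1.0]]
ft_force: [0.3, 0.2, -5.8]
finger_gap: 0.0219
t 12.15 shift [-0.2  0.3  5.7] turn [-0.    0.   -0.01] F [ 0.3  0.2 -5.8] gap 0.0219 q [ -34.   25.   95.   -0.   60. -134.]
```

View pics/m8.png

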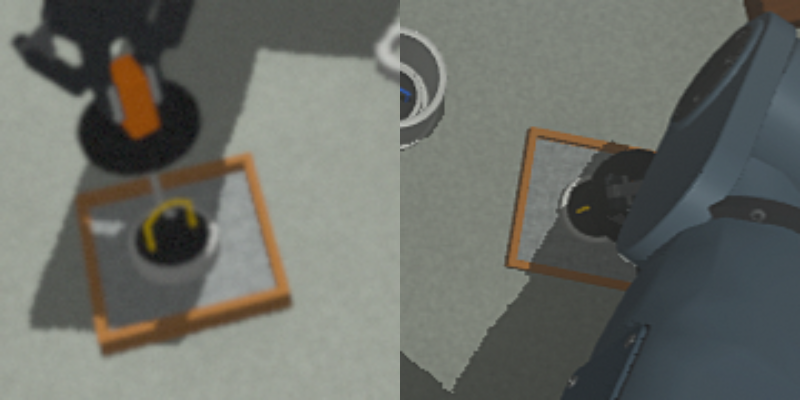

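```bash
python3 -m inch '[[0,0,0.7,0,0,0,0.9],[0,0,1.4,0,0,0,0.9],[0,0,2.1,0,0,0,0.9],[0,0,2.8,0,0,0,0.9],[0,0,3.5,0,0,0,0.9],[0,0,4.2,0,0,0,0.9],[0,0,4.9,0,0,0,0.9],[0,0,5.6,0,0,0,0.9],[0,0,6.3,0,0,0,0.9],[0,0,7,0,0,0,0.9]]';python3 -m inch '[[0,0,0.7,0,0,0,0.9],[0,0,1.4,0,0,0,0.9],[0,0,2.1,0,0,0,0.9],[0,0,2.8,0,0,0,0.9],[0,0,3.5,0,0,0,0.9]]'
```

```text
t: 13.08
position: [0.494, -0.2814, 0.1716]
ee_rot: [[-0.985, -0.173, 0.001], [-0.173, 0.985, -0.0], [-0.001, -0.0, -1.0]]
ft_force: [-1.1, -0.6, -1.8]
finger_gap: 0.0215
t: 13.5
position: [0.4939, -0.2813, 0.1678]
ee_rot: [[-0.985, -0.174, 0.0], [-0.174, 0.985, 0.0], [-0.0, -0.0, -1.0]]
ft_force: [0.6, 0.1, -0.7]
finger_gap: 0.0219
```

```bash
python3 -m inch '[[0,0,2,0,0,0,0.9],[0,0,5,0,0,0,0.9],[0,0,8,0,0,0,0.9],[0,0,11,0,0,0,0.9],[0,0,13,0,0,0,0.9],[0,0,15,0,0,0,0.9],[0,0,15.5,0,0,0,0.9],[0,0,15.5,0,0,0,0.9]]';  python3 - <<'E'
from h import *
goto([.494,-.281,.1525],100)
s=get_image("scene");cv2.imwrite("pics/z9.png",cv2.resize(s["pixels"][190:290,150:250],None,fx=6,fy=6,interpolation=cv2.INTER_CUBIC))
E
```

```text
t: 14.17
position: [0.4938, -0.2813, 0.1521]
ee_rot: [[-0.985, -0.173, -0.0], [-0.173, 0.985, 0.0], [0.0, 0.0, -1.0]]
ft_force: [-0.4, 0.2, -1.2]
finger_gap: 0.0217
t 14.17 shift [-0.3  0.2 -0.4] turn [ 0.01 -0.01 -0.01] F [-0.4  0.2 -1.2] gap 0.0217 q [ -34.   27.   96.    0.   57. -134.]
```

View pics/z9.png

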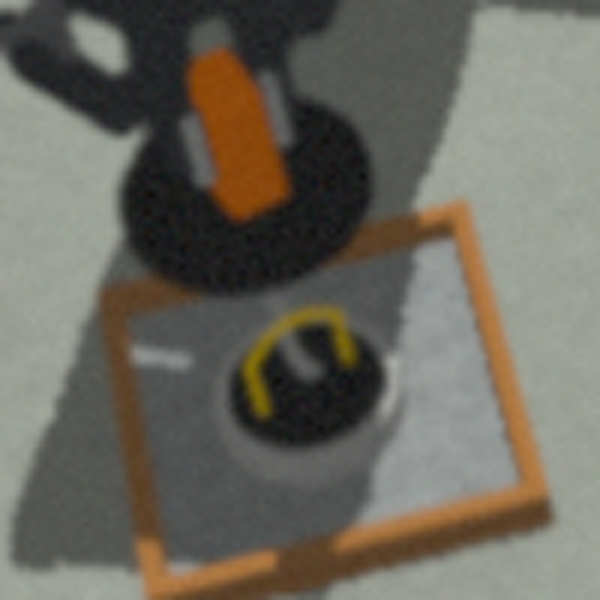

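```bash
python3 -m inch '[[3,0,0,0,0,0,0.9],[7,0,0,0,0,0,0.9],[11,0,0,0,0,0,0.9],[15,0,0,0,0,0,0.9],[19,0,0,0,0,0,0.9],[23,0,0,0,0,0,0.9],[27,0,0,0,0,0,0.9],[31,0,0,0,0,0,0.9],[35,0,0,0,0,0,0.9],[36,0,0,0,0,0,0.9]]';  python3 - <<'E'
from h import *
goto([.494,-.281,.1525],100)
s=get_image("scene");cv2.imwrite("pics/z10.png",cv2.resize(s["pixels"][190:290,150:250],None,fx=6,fy=6,interpolation=cv2.INTER_CUBIC))
E
```

```text
t: 15.05
position: [0.4578, -0.2876, 0.1523]
ee_rot: [[-0.985, -0.173, -0.0], [-0.173, 0.985, 0.0], [0.0, 0.0, -1.0]]
ft_force: [0.4, -0.6, -1.8]
finger_gap: 0.0215
t 15.05 shift [-36.8   0.3  -0.2] turn [ 0.01 -0.01 -0.03] F [ 0.4 -0.6 -1.8] gap 0.0215 q [ -37.   25.  100.   -0.   55. -137.]
```

View pics/z10.png

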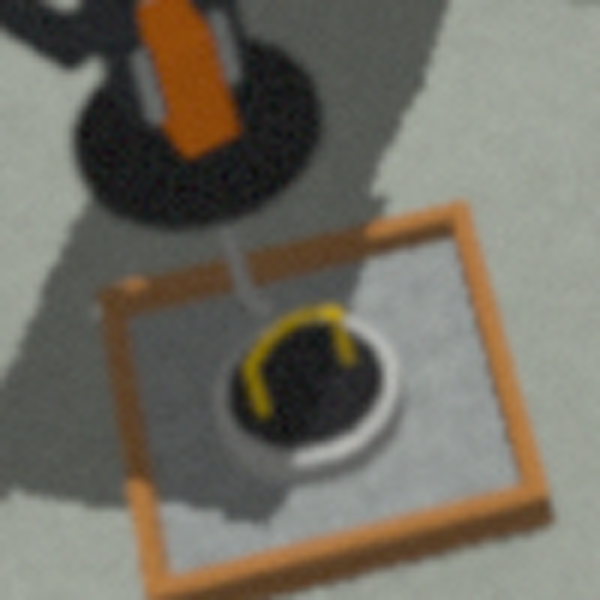

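```bash
python3 -m inch '[[3,0,-4,0,0,0,0.9],[6,0,-14,0,0,0,0.9],[6,0,-28,0,0,0,0.9],[6,0,-45,0,0,0,0.9],[6,0,-62,0,0,0,0.9],[6,0,-78,0,0,0,0.9],[6,0,-92,0,0,0,0.9],[6,0,-102,0,0,0,0.9],[6,0,-107,0,0,0,0.9],[6,0,-108,0,0,0,0.9]]';  python3 - <<'E'
from h import *
goto([.5273,.2515,.256],103.5)
E
```

```text
t: 15.93
position: [0.4526, -0.2887, 0.2614]
ee_rot: [[-0.985, -0.174, 0.001], [-0.174, 0.985, -0.001], [-0.001, -0.001, -1.0]]
ft_force: [0.7, -0.2, -1.6]
finger_gap: 0.0214
t 15.93 shift [-167.3  519.1    5. ] turn [-0.07  0.06 -3.51] F [ 0.7 -0.2 -1.6] gap 0.0214 q [ -38.   17.   95.    0.   68. -137.]
```

```bash
python3 -m inch '[[-2,6,0,0,0,0,0.9],[-6,20,0,0,0,0,0.9],[-13,40,0,0,0,0,0.9],[-21,65,0,0,0,0,0.9],[-30,94,0,0,0,-1,0.9],[-40,124,0,0,0,-1,0.9],[-50,155,0,0,0,-2,0.9],[-60,186,0,0,0,-2,0.9],[-70,217,0,0,0,-3,0.9],[-80,248,0,0,0,-3,0.9]]';  python3 - <<'E'
from h import *
goto([.5273,.2515,.256],103.5)
E
```

```text
t: 16.77
position: [0.4874, -0.0278, 0.2596]
ee_rot: [[-0.974, -0.226, -0.001], [-0.226, 0.974, 0.0], [0.001, 0.001, -1.0]]
ft_force: [0.3, -0.6, -1.8]
finger_gap: 0.0215
t 16.77 shift [-102.   263.     3.7] turn [ 0.04 -0.07 -0.43] F [ 0.3 -0.6 -1.8] gap 0.0215 q [  -9.   12.  101.    0.   67. -112.]
```

```bash
python3 -m inch '[[-12,30,0,0,0,0,0.9],[-24,61,0,0,0,0,0.9],[-36,92,0,0,0,0,0.9],[-48,123,0,0,0,0,0.9],[-60,154,0,0,0,0,0.9],[-71,183,0,0,0,0,0.9],[-81,208,0,0,0,0,0.9],[-90,230,0,0,0,0,0.9],[-96,247,0,0,0,0,0.9],[-100,258,0,0,0,0,0.9]]';python3 -m inch '[[-1,3,0,0,0,0,0.9],[-2,6,0,0,0,0,0.9],[-2,6,0,0,0,0,0.9],[-2,6,0,0,0,0,0.9],[-2,6,0,0,0,0,0.9]]';  python3 - <<'E'
from h import *
goto([.5273,.2515,.1285],103.5)
for n in("scene","top"):cv2.imwrite(f"pics/{n}11.png",get_image(n)["pixels"])
a=cv2.imread("pics/scene11.png")[60:220,320:480];b=cv2.imread("pics/top11.png")[120:280,130:290]
cv2.imwrite("pics/m11.png",np.hstack([cv2.resize(x,(400,400)) for x in(a,b)]))
E
```

```text
t: 17.6
position: [0.5265, 0.2459, 0.2593]
ee_rot: [[-0.974, -0.226, -0.002], [-0.226, 0.974, -0.0], [0.002, 0.0, -1.0]]
ft_force: [-1.3, 0.1, -1.0]
finger_gap: 0.0214
t: 18.02
position: [0.5283, 0.249, 0.2603]
ee_rot: [[-0.975, -0.224, -0.0], [-0.224, 0.975, -0.0], [0.0, -0.0, -1.0]]
ft_force: [-0.0, -0.3, -1.3]
finger_gap: 0.0217
t 18.02 shift [  0.4   2.7 131.8] turn [-0.01 -0.   -0.56] F [-0.  -0.3 -1.3] gap 0.0217 q [ 21.  22.  87.  -0.  70. -82.]
```

View pics/m11.png

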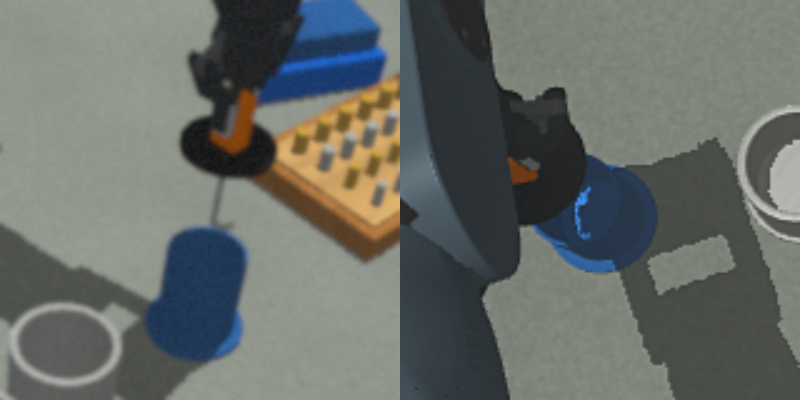

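```bash
python3 -m inch '[[0,2,4,0,0,-0.5,0.9],[0,2.7,14,0,0,-0.5,0.9],[0,2.7,28,0,0,-0.5,0.9],[0,2.7,44,0,0,-0.5,0.9],[0,2.7,61,0,0,-0.5,0.9],[0,2.7,78,0,0,-0.5,0.9],[0,2.7,94,0,0,-0.5,0.9],[0,2.7,108,0,0,-0.5,0.9],[0,2.7,117,0,0,-0.5,0.9],[0,2.7,121,0,0,-0.5,0.9]]'; python3 -m inch '[[0,0,2,0,0,0,0.9],[0,0,3,0,0,0,0.9],[0,0,4,0,0,0,0.9],[0,0,5,0,0,0,0.9],[0,0,6,0,0,0,0.9],[0,0,7,0,0,0,0.9],[0,0,8,0,0,0,0.9],[0,0,8.5,0,0,0,0.9],[0,0,9,0,0,0,0.9]]'
```

```text
t: 18.95
position: [0.5269, 0.2521, 0.1374]
ee_rot: [[-0.972, -0.233, -0.002], [-0.233, 0.972, -0.001], [0.002, -0.0, -1.0]]
ft_force: [-0.1, -1.4, -1.2]
finger_gap: 0.0216
t: 19.7
position: [0.5277, 0.2524, 0.1303]
ee_rot: [[-0.972, -0.233, 0.0], [-0.233, 0.972, -0.0], [-0.0, -0.0, -1.0]]
ft_force: [0.4, -0.6, -1.3]
finger_gap: 0.0216
```

```bash
python3 -m inch '[[0,0,0.5,0,0,0,0.9],[0,0,1,0,0,0,0.9],[0,0,1.5,0,0,0,0.9],[0,0,2,0,0,0,0.9],[0,0,2.5,0,0,0,0.9]]'; python3 -m inch '[[0,0,0.5,0,0,0,0.9],[0,0,1,0,0,0,0.9],[0,0,1,0,0,0,0.9]]'; python3 - <<'E'
from h import *
S=sense();print(S["position"],S["ft_force"])
for n in("scene","top"):cv2.imwrite(f"pics/{n}12.png",get_image(n)["pixels"])
a=cv2.imread("pics/scene12.png")[60:220,320:480];b=cv2.imread("pics/top12.png")[120:280,130:290]
cv2.imwrite("pics/m12.png",np.hstack([cv2.resize(x,(400,400)) for x in(a,b)]))
E
```

```text
t: 20.12
position: [0.5277, 0.2523, 0.1284]
ee_rot: [[-0.972, -0.233, 0.0], [-0.233, 0.972, -0.0], [-0.0, -0.0, -1.0]]
ft_force: [-6.1, -2.8, 12.2]
finger_gap: 0.0216
t: 20.37
position: [0.5277, 0.2524, 0.1284]
ee_rot: [[-0.972, -0.233, 0.0], [-0.233, 0.972, 0.0], [-0.0, -0.0, -1.0]]
ft_force: [-8.2, -3.0, 16.1]
finger_gap: 0.0212
[0.527686   0.25235147 0.1284161 ] [-8.17451312 -3.0014021  16.07384521]
```

View pics/m12.png

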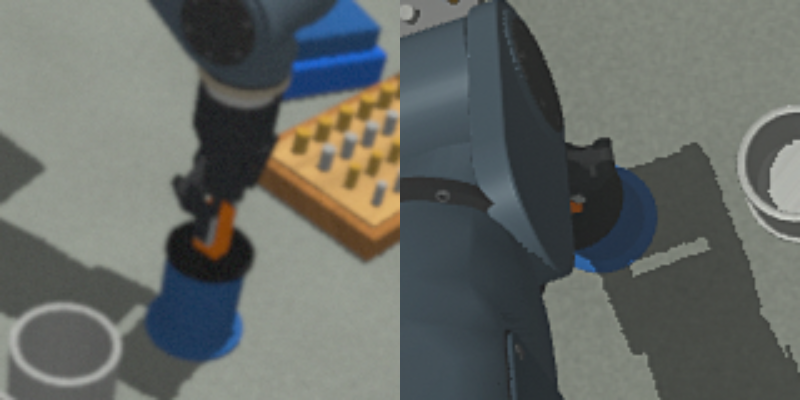

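Guard is seated on the rim (crop (210,250)) at the same height as before, 0.1284. I'll ease off the press, open, and rise.

```bash
python3 -m inch '[[0,0,-1,0,0,0,0.9],[0,0,-2,0,0,0,0.9],[0,0,-2,0,0,0,0.8],[0,0,-2,0,0,0,0.6],[0,0,-2,0,0,0,0.3],[0,0,-2,0,0,0,0],[0,0,-2,0,0,0,0],[0,0,-2,0,0,0,0],[0,0,-2,0,0,0,0],[0,0,-2,0,0,0,0]]'; python3 -m inch '[[0,0,-5,0,0,0,0],[0,0,-15,0,0,0,0],[0,0,-30,0,0,0,0],[0,0,-50,0,0,0,0],[0,0,-75,0,0,0,0],[0,0,-100,0,0,0,0],[0,0,-125,0,0,0,0],[0,0,-145,0,0,0,0],[0,0,-150,0,0,0,0],[0,0,-150,0,0,0,0]]';python3 - <<'E'
from h import *
goto([.35,.42,.28],103.5)
for n in("scene","top"):cv2.imwrite(f"pics/{n}13.png",get_image(n)["pixels"])
E
```

```text
t: 21.3
position: [0.5277, 0.2523, 0.1288]
ee_rot: [[-0.972, -0.233, 0.0], [-0.233, 0.972, 0.0], [-0.0, 0.0, -1.0]]
ft_force: [1.1, 0.1, 0.5]
finger_gap: 0.0855
t: 22.13
position: [0.5281, 0.2526, 0.2808]
ee_rot: [[-0.972, -0.233, 0.003], [-0.233, 0.972, 0.001], [-0.003, 0.0, -1.0]]
ft_force: [-0.2, 0.9, 0.6]
finger_gap: 0.0855
t 22.13 shift [134.2 204.4   0.4] turn [ 0.03  0.19 -0.01] F [-0.2  0.9  0.6] gap 0.0855 q [ 21.  21.  86.   0.  73. -82.]
```

View pics/scene13.png

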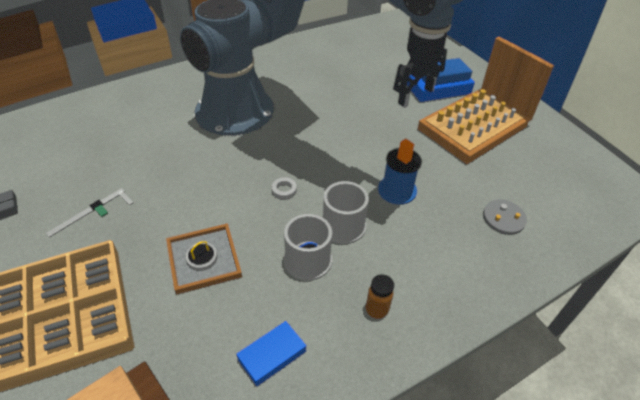

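The scene view shows the hook back in its stand at (403,165) and the gauge upright in the tray at (201,253). I'll move the arm aside for an unobstructed top check.

```bash
python3 -m inch '[[8,12,-5,0,0,0,0],[24,36,-10,0,0,0,0],[44,66,-15,0,0,0,0],[64,98,-15,0,0,0,0],[84,130,-15,0,0,0,0],[104,160,-15,0,0,0,0],[120,184,-15,0,0,0,0],[130,198,-15,0,0,0,0],[134,204,-15,0,0,0,0],[134,204,-15,0,0,0,0]]'; python3 -m inch '[[0,0,0,0,0,0,0],[0,0,0,0,0,0,0],[0,0,0,0,0,0,0]]'; python3 - <<'E'
from h import *
t=get_image("top");cv2.imwrite("pics/top14.png",t["pixels"])
a=t["pixels"];cv2.imwrite("pics/m14.png",np.hstack([cv2.resize(x,(400,400)) for x in(a[140:260,140:260],a[165:285,375:495])]))
E
```

```text
t: 23.07
position: [0.3483, 0.4202, 0.2931]
ee_rot: [[-0.972, -0.235, -0.001], [-0.235, 0.972, -0.001], [0.001, -0.001, -1.0]]
ft_force: [0.7, -1.0, 0.1]
finger_gap: 0.0853
t: 23.32
position: [0.3506, 0.4188, 0.2936]
ee_rot: [[-0.973, -0.232, -0.0], [-0.232, 0.973, -0.0], [0.0, -0.0, -1.0]]
ft_force: [-0.9, 1.7, 0.2]
finger_gap: 0.0856
```

View pics/m14.png

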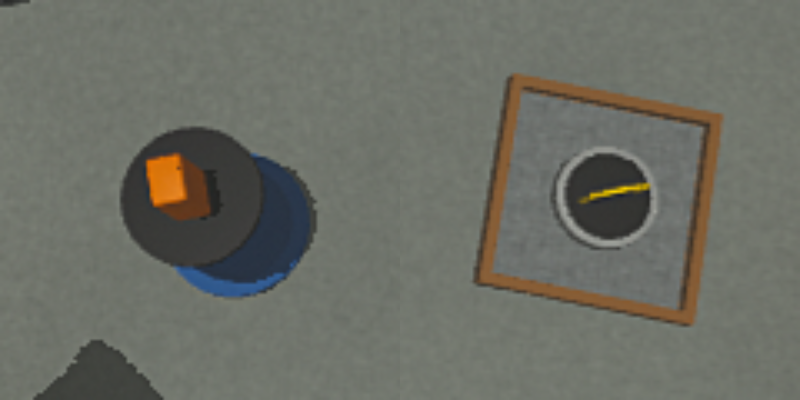

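The hook's guard sits flat on the stand (crop (190,195)). The gauge stands upright near the tray centre (crop (607,197)).

```bash
python3 -c "
from station import hand_in
print(hand_in())"
```

```text
the job is handed in; nothing more can be done
None
```

The job is done and handed in at about 23.4 s of the 58 s allowed. I took the hook from its stand, drew the yellow-bail gauge out of the sleeve with it, and lowered the gauge slowly into the tray. I then backed the hook out of the bail and hung it back in its stand.

- **Gauge and hook:** The last pictures show the gauge upright near the centre of the tray. The hook hangs with its guard level on the stand's rim, and the gripper is open and clear of everything.
- **Gripper and arm contact:** The gripper and arm stayed above the hook's guard throughout, so they did not touch the gauge.
- **Forces:** The highest wrist force I read was about 18 N, when the hook was pressed back onto the stand. I eased that off before opening the gripper.
- **Measurement spread:** The two cameras disagreed by 2–3 mm on the hook's position. One circle fit of the guard in the scene view was poor, so I ignored it. Neither affected the result.

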